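# Clear the slotted holder and load the flanged barrel

## Robot

A 6-joint arm with a two-finger parallel gripper is mounted at the origin on a cart in front of the work surface, level with it; the furniture and walls round the work are solid. World frame = base frame: x ahead of the robot, y to its left, z up, the work surface at z = 0. Lengths are in mm, angles in rad, forces in N, time in s.
With the tool pointing down it reaches from about 300 to 850 mm from the base axis. Payload 5.4 kg.
Tool frame: the origin (TCP) lies at the very end of the fingers, on their centre line; the grasp point (between the pads) lies 19 mm behind it (grasp_offset is the distance from the TCP to the grasp point, in mm); z points along the fingers, y is the line along which they close (so a half turn about z gives the same grasp; the last joint's range is limited). The gripper opens to 85 mm and grips with 20 to 120 N. Pads are 22 mm wide; open, the fingers measure 114 mm over their backs; the gripper's body (76 mm by 85 mm) begins 54 mm behind the grasp point. The pads swing forward as they close: fully open they stand 13 mm farther back than shut.
Start: joints at [-1.535, 0.158, 1.597, -0, 1.386, -0.21], TCP at [139.893, -557.706, 231.299] pointing down, gripper open.
Joint ranges: [-2.91, 2.91], [-0.94, 2.29], [0.18, 2.7], [-1.29, 4.43], [0.17, 2.64], [-3, 3]. Speed limits (rad/s): [2.57, 2.57, 3.14, 3.14, 3.14, 3.14].

## Interface

Orientations are given as a rotation vector (axis times angle).
In Python, from rig import state, grab_frame, finish_job, grasp_offset gives the robot as it stands.
- The arm moves only by the tool drive_tool, never from a script. Its argument "motion" is a list that holds one entry, the list of rows, each a list of 5 numbers: the shift along the tool's x, y, z in m, then the turn about the tool's z in rad, then the opening, from 0 (shut) to 1 (fully open). A call has 1 to 20 rows; each row is the pose to reach, as a shift and turn from the pose commanded when the call began, along the tool's axes at that moment; what a row does not reach only later rows make up. A row lasts 1/8 s, in which the tool goes at most 62.5 mm and 10.7 degrees, less where a joint would pass 70% of its speed; a pose out of reach is approached as far as the arm can. A call with a gripper value outside its range is refused whole. The fingers move at their own pace and stop on an object; "force" is the grip in N (left out, the last holds). Time passes only in rows, so rows that repeat a pose let the fingers close. It gives the time, the measured TCP pose, the force, the opening and the grip force at its end, in the units of the state.
- state(): the state, without advancing time (a new reading comes with each control period).
- grab_frame(name): name is "side" or "top" or "wrist"; returns a dict with "frame" (384x512x3 uint8, red, green, blue), "intrinsics" (3x3 intrinsics, pixels), "distortion" ([k1, k2, p1, p2, k3] as OpenCV has them; the pictures are not rectified), "R" (3x3) and "t" (3): a world point X has camera coordinates R X + t. Camera axes: x right, y down, z forward; pixel columns grow to the right and rows downward; lengths in mm; the calibration is good to about 2 mm. A picture is of the moment at which its call begins. There is no depth.
- finish_job(): hands the job in; it is judged then, once.
The state is a dict: "time_s": time; "q": joint angles; "qvel": joint speeds; "joint_efforts": joint torques, N m; "position": TCP position; "ee_rot": TCP orientation; "contact_force": force on the tool from outside, world axes, zero at the start; "moment": the same for the moment, N m; "finger_gap": finger opening in mm; "grasp_force": force on a finger pad.
Only numpy, scipy, OpenCV 4.12 (cv2) and the standard library are available. Lean on these libraries where they do the work, as an engineer would, in place of code of your own. Each camera call takes 0.05 s, during which the arm holds its last target. There are 200 camera calls.

## Task

A screwdriver has been left lying across the slotted holder. First put the screwdriver away, lying flat in the shallow tray; then slide the flanged barrel, upright, sideways over the holder's open apron into the slot, its foot flange under the slotted plate, fully home against the end of the slot. Leave the plain sleeve and the other things where they are.

Things in the scene. Friction and masses are not known exactly. Their poses are not given: they have to be found in the camera images.
- holder: Fixed slotted holder. Origin at bench height under the barrel's axis when fully home; z up; the slot runs along x, open at -x: a barrel slides in along +x. Base plate 6 mm thick, x -140 to +55 mm, y +-60 mm; its open apron is x -140 to -60: lower the flange on it with the axis near x = -100. Slotted plate above: underside 19 mm, top 27 mm above the bench, x -60 to +55, y +-60 mm.
- holder_seat (a point): Point on the holder's base plate top (6 mm above the bench) on the axis of the fully home barrel; axes as the holder's. The slot's end, 20 mm past it, stops the barrel (radius 20 mm) there. Under the slotted plate, 13 mm of height and 72 mm of width are free for the flange.
- slot_mouth (a point): Centre of the slot's mouth, at the level of the slotted plate's top (27 mm above the bench), 60 mm in front of the seat; axes as the holder's. The slot is 46 mm wide, flared to about 60 mm at its mouth.
- flanged_barrel_mid (a point): Loose steel barrel standing upright, 110 mm tall, 40 mm diameter, with a flange 64 mm in diameter and 8 mm thick at its foot; 0.25 to 0.5 kg. The point is on its axis, 55 mm above its foot; z up along the barrel. Grasp the round barrel from above, in its upper half.
- plain_sleeve_mid (a point): Loose steel sleeve standing upright, like the barrel (110 mm tall, 40 mm diameter) but with no flange; it is to be left alone. The point is on its axis, 55 mm above its foot. It and the barrel may have changed places.
- screwdriver_mid (a point): Loose screwdriver 180 mm long, lying flat across the holder's plate near the slot's mouth. The point is half-way along it, 15 mm above what it lies on; x points from handle to blade tip, z up. Handle 29 mm wide, 30 mm high, x -90 to -4 mm; its middle (x = -48) lies above the slot: grasp across it there. The blade is thin.
- tray_in (a point): Centre of the inner floor (4 mm above the bench) of a fixed shallow open tray, 240 mm long along its x axis and 150 mm wide along y, walls 4 mm thick, rim 22 mm above the bench, z up.
- chuck_mid (a point): Loose drill chuck, 43 mm diameter, 51 mm tall, a bystander; the point is its centre.
- armature_mid (a point): Loose wound motor armature, 143 mm long along y, 39 mm thick, lying, a bystander; the point is its centre.
- mallet_mid (a point): Loose mallet, 240 mm long along x, 83 mm across its head, lying, a bystander; the point is half-way along it.
Mind the look-alikes: they are no part of the job. Leave any pink look-alike of the part that bears flanged_barrel_mid alone.

How it is judged (in metres and radians):
On the way:
1. the screwdriver lies flat in the tray, let go (x of screwdriver_mid in the frame of tray_in between -0.08 and 0.08 m and y of screwdriver_mid in the frame of tray_in between -0.065 and 0.065 m and z of screwdriver_mid in the frame of tray_in below 0.026 m and angle between screwdriver_mid's own x axis and vertical between 1.45 and 1.69 rad and contact force between the fingers and screwdriver below 0.1 N), for 0.2 s.
At the end, for the whole second after the job is handed in: The screwdriver lies flat (7 degrees) on the tray floor, middle within 80 mm lengthways and 65 mm sideways of the tray centre; the flanged barrel stands upright (3.4 degrees) in the slot, flange on the base under the plate, axis less than 6 mm short of home; both at rest (x of screwdriver_mid in the frame of tray_in between -0.08 and 0.08 m and y of screwdriver_mid in the frame of tray_in between -0.065 and 0.065 m and z of screwdriver_mid in the frame of tray_in below 0.026 m and angle between screwdriver_mid's own x axis and vertical between 1.45 and 1.69 rad and x of flanged_barrel_mid in the frame of holder above -0.006 m and y of flanged_barrel_mid in the frame of holder between -0.006 and 0.006 m and z of flanged_barrel_mid in the frame of holder below 0.066 m and angle between flanged_barrel_mid's own z axis and vertical below 0.06 rad and linear speed of each of flanged_barrel, screwdriver below 0.01 m/s); the robot touches nothing.
It fails at once if plain sleeve is moved by more than 30 mm (distance of plain_sleeve_mid from where it was at the start of the episode above 0.03 m).
It fails at once if chuck is moved by more than 30 mm (distance of chuck_mid from where it was at the start of the episode above 0.03 m).
It fails at once if armature is moved by more than 30 mm (distance of armature_mid from where it was at the start of the episode above 0.03 m).
It fails at once if mallet is moved by more than 30 mm (distance of mallet_mid from where it was at the start of the episode above 0.03 m).
It also fails if it takes over 64 s, if anything falls off the work surface, if the arm or the gripper's body presses on something with over 40 N, if the wrist force passes 120 N, or if a joint passes its speed limit or range.

## Working session

There is one attempt and no reset: what is moved stays moved. The work goes in short steps, Python scripts to look and compute and a tool call to move; the robot and the scene stay as the last step left them, time stands still between calls to the robot, and variables do not carry over. Pictures are saved under pics/ and viewed, at most 10 in all, crops included, and the job is handed in when it is done.

Besides the shell and the picture viewer there is one more tool, called after "Call:" as name(argument=value, ...), one argument or row to a line, values as JSON. drive_tool: Moves the arm, as the interface text tells. Its arguments: {"type":"object","properties":{"motion":{"type":"array","items":{"type":"array","items":{"type":"array","items":{"type":"number"}}}},"force":{"type":"number"}},"required":["motion"]}

```bash
ls; mkdir -p pics
cat > h.py <<'E'
import numpy as np, cv2, pickle, sys
from scipy.spatial.transform import Rotation as Ro
def shot(n,f):
    from rig import grab_frame
    d=grab_frame(n); cv2.imwrite(f'pics/{f}.png',d['frame'][...,::-1]); pickle.dump(d,open(f'pics/{f}.pkl','wb')); return d
def load(f): return pickle.load(open(f'pics/{f}.pkl','rb'))
def ray(d,p):
    u=cv2.undistortPoints(np.array([[p]],float),np.array(d['intrinsics'],float),np.array(d['distortion'],float))[0,0]
    R=np.array(d['R']);t=np.array(d['t']); return -R.T@t, R.T@np.array([u[0],u[1],1.])
def onz(d,p,z):
    o,r=ray(d,p); return o+r*(z-o[2])/r[2]
def tri(*dp):
    A=np.zeros((3,3));b=np.zeros(3);L=[]
    for d,p in dp:
        o,r=ray(d,p); r=r/np.linalg.norm(r); P=np.eye(3)-np.outer(r,r); A+=P;b+=P@o;L.append((o,P))
    X=np.linalg.solve(A,b); return X.round(1),[round(float(np.linalg.norm(P@(X-o))),1) for o,P in L]
def proj(d,X):
    return cv2.projectPoints(np.array(X,float).reshape(-1,3),cv2.Rodrigues(np.array(d['R'],float))[0],np.array(d['t'],float),np.array(d['intrinsics'],float),np.array(d['distortion'],float))[0][:,0]
E
python3 - <<'E'
from h import *
from rig import state,grasp_offset
for n in ('side','top','wrist'): 
    d=shot(n,n+'0'); print(n,(-np.array(d['R']).T@d['t']).round(0), np.array(d['intrinsics']).round(0).tolist())
s=state(); print(s,grasp_offset, Ro.from_rotvec(s['ee_rot']).as_matrix().round(3))
a=cv2.imread('pics/side0.png');b=cv2.imread('pics/top0.png')
cv2.imwrite('pics/st.png',cv2.resize(np.vstack([a,b]),(800,1200)) [:600]);cv2.imwrite('pics/tt.png',cv2.resize(b,(800,600)))
E
```

```text
pics
side [ 388. 1028.  773.] [[413.0, 0.0, 259.0], [0.0, 413.0, 196.0], [0.0, 0.0, 1.0]]
top [ 398.  104. 1179.] [[398.0, 0.0, 258.0], [0.0, 398.0, 188.0], [0.0, 0.0, 1.0]]
wrist [ 216. -538.  373.] [[296.0, 0.0, 260.0], [0.0, 296.0, 194.0], [0.0, 0.0, 1.0]]
{'time_s': 0.15, 'q': array([-1.53513021e+00,  1.58897992e-01,  1.59791813e+00, -8.99394513e-06,
        1.38621071e+00, -2.10083289e-01]), 'qvel': array([-2.24891510e-04, -1.80616984e-03, -5.23957901e-03,  4.10262837e-04,
        1.41230630e-05, -5.36075522e-04]), 'joint_efforts': array([ 6.52430863e-04, -3.96378350e+01, -3.31784248e+01, -2.06648988e-04,
        5.47008807e-03,  5.65947801e-06]), 'position': array([ 139.85742713, -557.26267881,  230.55906298]), 'ee_rot': array([-3.11648724e+00, -3.84878998e-01, -1.82299488e-04]), 'contact_force': array([ 0.10631526,  0.22835233, -0.06368745]), 'moment': array([-0.0275081 , -0.05623406, -0.02011897]), 'grasp_force': 0.0, 'finger_gap': 85.80212625169926} 18.700000000000003 [[ 0.97   0.243 -0.   ]
 [ 0.243 -0.97   0.001]
 [ 0.    -0.001 -1.   ]]
```

View pics/tt.png

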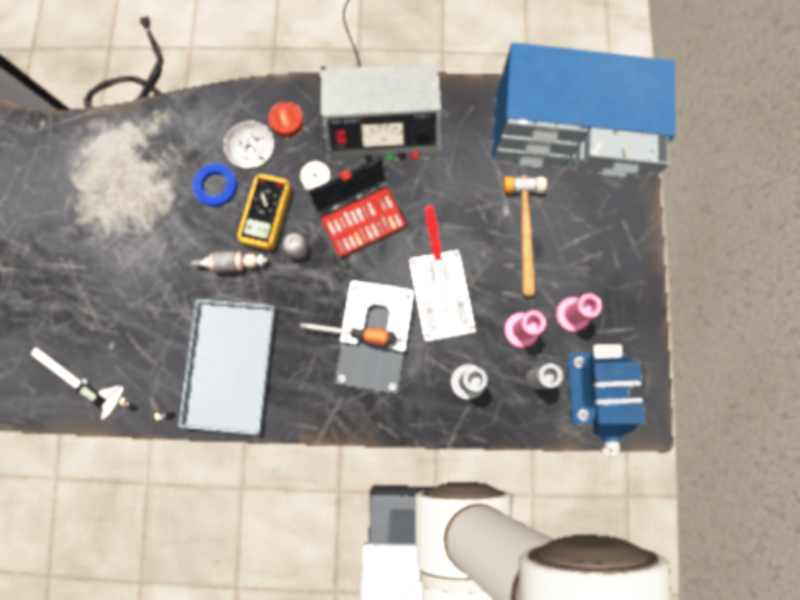

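View pics/st.png

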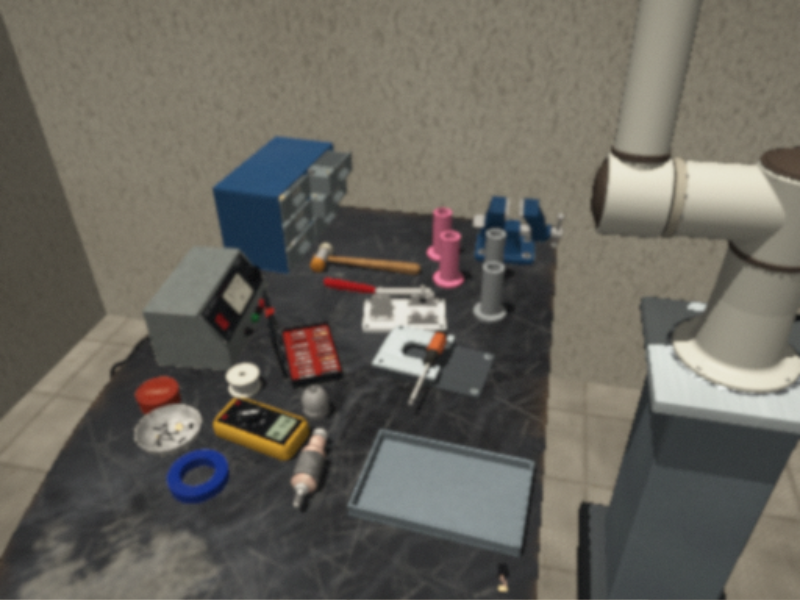

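The top view (800 px wide) shows the holder at (375,335) with the screwdriver across it: orange handle at (375,337), blade tip at (303,326). The tray is at (227,368). Barrel candidates are grey (468,381) top / (490,290) side, grey (548,376) / (495,250), and two pink ones at (525,328) and (578,312), which are to be ignored. The first grey one shows a flange at its foot. I'll confirm that in a crop.

Run:
```python
from h import *
a=load('side0')['frame'][...,::-1];b=load('top0')['frame'][...,::-1]
c1=cv2.resize(a[140:215,270:370],(800,600))[:, :]
c2=cv2.resize(b[170:260,205:325],(400,300),interpolation=cv2.INTER_CUBIC)
c3=cv2.resize(b[215:275,280:360],(400,300),interpolation=cv2.INTER_CUBIC)
c1=cv2.resize(a[140:215,275:375],(400,300),interpolation=cv2.INTER_CUBIC)
c4=cv2.resize(a[195:270,225:325],(400,300),interpolation=cv2.INTER_CUBIC)
cv2.imwrite('pics/crop1.png',np.vstack([np.hstack([c1,c4]),np.hstack([c3,c2])]))
```

```text
(no output)
```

View pics/crop1.png

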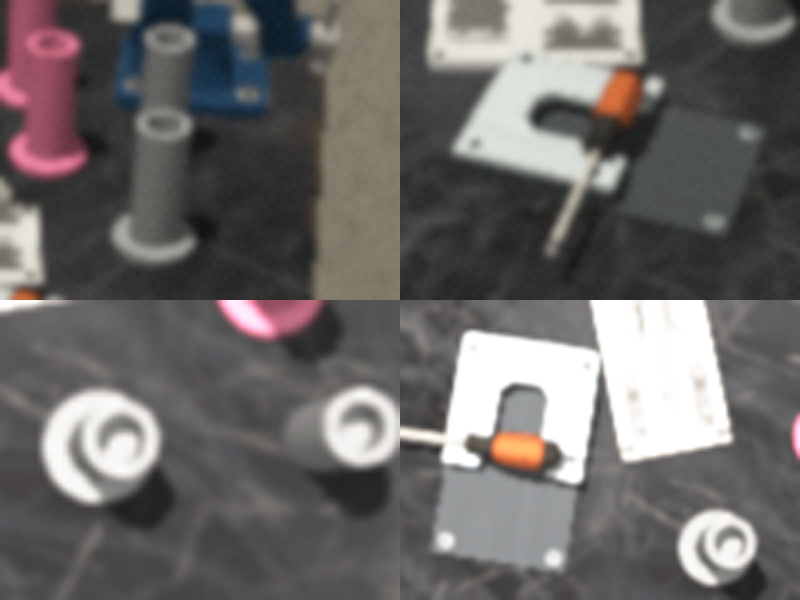

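The crop confirms it: the front grey one (crop (155,190), flange ring at its foot) is the flanged barrel. The rear one at (168,70) has no flange, so it is the plain sleeve.

Run:
```python
from h import *
S=load('side0');T=load('top0')
c=lambda U,V,s,x,y:((U+.5)/s-.5+x,(V+.5)/s-.5+y)
t2=lambda U,V:c(U-400,V-300,10/3,205,170)
t3=lambda U,V:c(U,V-300,5,280,215)
s1=lambda U,V:c(U,V,4,275,140)
s4=lambda U,V:c(U-400,V,4,225,195)
w=lambda U,V:c(U,V,1.5625,0,0)
print('rim',tri((T,t3(122,437)),(S,s1(165,123))))
print('flange by z=8 top',onz(T,t3(94,446),8),'side',onz(S,s1(155,233),8))
for n,p,q in (('far-left',(472,332),(505,55)),('far-right',(599,350),(455,150)),):pass
P={}
for n,p,z in (('fl',(466,331),27),('fr',(601,350),27),('nr',(583,484),27),('nl',(440,466),27),('apl',(433,552),6),('apr',(564,571),6)):
    P[n]=onz(T,t2(*p),z);print(n,P[n].round(1))
for k in(('fl','fr'),('nl','nr'),('fl','nl'),('fr','nr'),('apl','apr')):
    v=P[k[0]]-P[k[1]];print(k,np.linalg.norm(v[:2]).round(1),np.degrees(np.arctan2(v[1],v[0])).round(1))
def org(d):
    h=cv2.cvtColor(d['frame'],cv2.COLOR_RGB2HSV);m=cv2.inRange(h,(4,150,100),(18,255,255))
    n,l,st,ce=cv2.connectedComponentsWithStats(m);return [(st[i].tolist(),ce[i].round(1).tolist()) for i in range(1,n) if st[i,4]>40]
print(org(T),org(S))
print('tip',onz(T,w(303,326),42),tri((T,w(303,326)),(S,s4(550,253))))
for n,p in (('tl',(196,302)),('tr',(273,304)),('br',(262,434)),('bl',(181,430))):
    print(n,onz(T,w(*p),22).round(1))
```

```text
rim (array([451.7, -26.8, 112.6]), [0.5, 0.5])
flange by z=8 top [451.86622006 -23.20222838   8.        ] side [451.33123153 -31.05378386   8.        ]
fl [635.5 199.4  27. ]
fr [621.7  79.3  27. ]
nr [502.7  92.1  27. ]
nl [514.9 217.   27. ]
apl [441.1 222.    6. ]
apr [427.8 106.6   6. ]
('fl', 'fr') 120.9 83.4
('nl', 'nr') 125.5 84.4
('fl', 'nl') 121.9 -8.3
('fr', 'nr') 119.7 -6.2
('apl', 'apr') 116.2 83.4
[([172, 66, 22, 21, 317], [182.9, 76.0]), ([233, 210, 15, 10, 86], [240.3, 215.2])] [([199, 165, 8, 8, 50], [202.4, 168.6]), ([274, 213, 11, 12, 88], [279.9, 218.6]), ([87, 241, 27, 19, 370], [100.0, 250.1])]
tip [543.14933311 283.07717774  42.        ] (array([546.2, 285.2,  29.5]), [1.4, 1.4])
tl [585.5 493.3  22. ]
tr [585.9 345.5  22. ]
br [344.4 351.1  22. ]
bl [346.  502.1  22. ]
```

Call:
drive_tool(
  motion=[
    [[0.546,-0.515,0.05,-1.325,1],[0.546,-0.515,0.05,-1.325,1],[0.546,-0.515,0.05,-1.325,1],[0.546,-0.515,0.05,-1.325,1],[0.546,-0.515,0.05,-1.325,1],[0.546,-0.515,0.05,-1.325,1],[0.546,-0.515,0.05,-1.325,1],[0.546,-0.515,0.05,-1.325,1],[0.546,-0.515,0.05,-1.325,1],[0.546,-0.515,0.05,-1.325,1],[0.546,-0.515,0.05,-1.325,1],[0.546,-0.515,0.05,-1.325,1],[0.546,-0.515,0.05,-1.325,1],[0.546,-0.515,0.05,-1.325,1],[0.546,-0.515,0.05,-1.325,1],[0.546,-0.515,0.05,-1.325,1]],
  ],
  force=40,
)

```text
time_s: 2.15
position: [544.0, 73.6, 181.6]
ee_rot: [2.223, 2.219, 0.0]
contact_force: [-0.1, 1.0, 0.0]
finger_gap: 85.5
grasp_force: 0.0
```

Run:
```python
from h import *
from rig import state
d=shot('wrist','w1'); s=state()
print(s['time_s'],s['position'],s['q'].round(2)); print(Ro.from_rotvec(s['ee_rot']).as_matrix().round(3)); print((-np.array(d['R']).T@d['t']).round(0),d['R'])
cv2.imwrite('pics/w1b.png',cv2.resize(d['frame'][...,::-1],(800,600)))
h=cv2.cvtColor(d['frame'],cv2.COLOR_RGB2HSV);m=cv2.inRange(h,(4,150,100),(18,255,255))
n,l,st,ce=cv2.connectedComponentsWithStats(m);print([(st[i].tolist(),ce[i].round(1).tolist()) for i in range(1,n) if st[i,4]>40])
```

```text
2.2 [544.01401594  73.69366735 181.60958516] [-0.09  0.13  1.73 -0.    1.28 -0.08]
[[ 0.002  1.     0.   ]
 [ 1.    -0.002 -0.   ]
 [-0.     0.    -1.   ]]
[543. 154. 324.] [[ 9.99998862e-01 -1.37601127e-03  6.18811056e-04]
 [-1.50017801e-03 -9.50499918e-01  3.10721187e-01]
 [ 1.60624003e-04 -3.10721761e-01 -9.50500900e-01]]
[([227, 80, 33, 50, 1400], [243.9, 104.8]), ([484, 302, 26, 23, 431], [496.9, 312.8]), ([324, 326, 37, 9, 218], [341.9, 330.4]), ([317, 334, 38, 6, 80], [333.2, 337.1]), ([323, 340, 28, 3, 62], [337.4, 341.1])]
```

View pics/w1b.png

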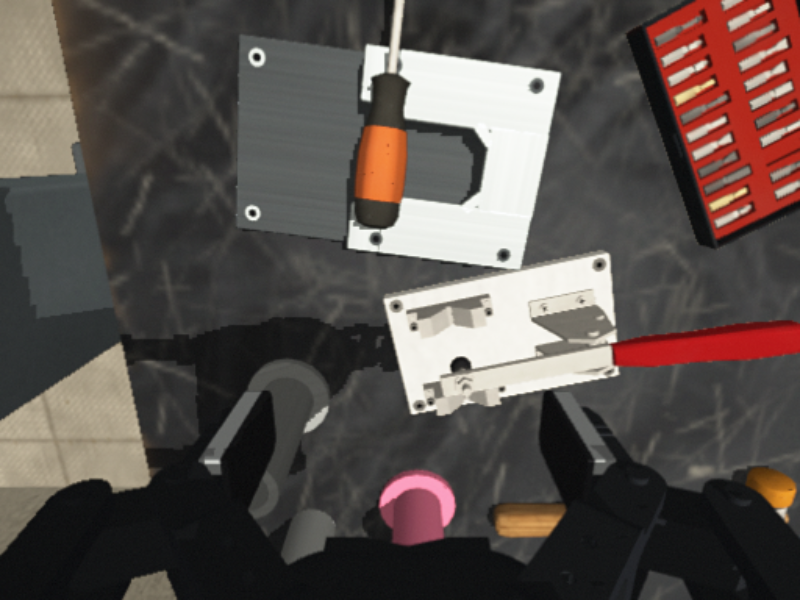

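The wrist view (800 px) shows the holder plate corners at (366,44), (560,72), (520,269) and (347,247). The handle runs from (378,228) to (392,73) with the blade upward, and nothing blocks it. The bystander fixture with the red tool lies at (505,335).

Run:
```python
from h import *
S=load('side0');T=load('top0');W=load('w1')
w=lambda U,V:((U+.5)/1.5625-.5,(V+.5)/1.5625-.5)
print('orange',tri((W,(243.9,104.8)),(T,(240.3,215.2)),(S,(279.9,218.6))),tri((W,(243.9,104.8)),(T,(240.3,215.2))),tri((W,(243.9,104.8)),(S,(279.9,218.6))),onz(W,(243.9,104.8),42))
a=onz(W,w(378,228),42);b=onz(W,w(391,73),42);print('handle ends',a,b,np.linalg.norm(a-b),np.degrees(np.arctan2(*(b-a)[1::-1])))
P={}
for n,p,z in (('nl',(366,44),27),('fl',(560,72),27),('fr',(520,269),27),('nr',(347,248),27),('apl',(239,36),6),('apr',(238,229),6)):
    P[n]=onz(W,w(*p),z);print(n,P[n].round(1))
for k in(('fl','fr'),('nl','nr'),('fl','nl'),('fr','nr'),('apl','apr')):
    v=P[k[0]]-P[k[1]];print(k,np.linalg.norm(v[:2]).round(1),np.degrees(np.arctan2(v[1],v[0])).round(1))
print('slot end', [onz(W,w(*p),27).round(1).tolist() for p in ((489,130),(468,209),(415,124),(487,165))])
# plate corner heights
c=lambda U,V:((U-400+.5)*.3-.5+205,(V-300+.5)*.3-.5+170)
for p,q in (((466,331),(560,72)),((601,350),(520,269)),((583,484),(347,248))): print(tri((T,c(*p)),(W,w(*q))))
```

```text
orange (array([527.5, 147.7,  52.3]), [1.6, 1.2, 0.5]) (array([528.2, 147.9,  37.6]), [0.5, 0.5]) (array([528.1, 147.6,  52.4]), [1.0, 1.0]) [528.56344058 147.59432359  42.        ]
handle ends [525.82457065 110.24121665  42.        ] [534.75810508 195.88036936  42.        ] 86.10384726602797 84.0446723687713
nl [520.2 213.3  27. ]
fl [632.8 198.7  27. ]
fr [618.1  80.8  27. ]
nr [504.5  95.   27. ]
apl [441.  222.1   6. ]
apr [427.2 104.2   6. ]
('fl', 'fr') 118.8 82.9
('nl', 'nr') 119.3 82.4
('fl', 'nl') 113.6 -7.4
('fr', 'nr') 114.5 -7.1
('apl', 'apr') 118.7 83.3
slot end [[593.0, 166.9, 27.0], [582.2, 119.9, 27.0], [548.4, 170.3, 27.0], [592.9, 146.6, 27.0]]
(array([639.7, 201.6,   5.2]), [0.5, 0.5])
(array([622.1,  78.7,  17.1]), [1.5, 1.5])
(array([503.3,  92.4,  15.9]), [0.5, 0.5])
```

Call:
drive_tool(
  motion=[
    [[0.079,-0.014,0.0,0.103,1],[0.079,-0.014,0.04,0.103,1],[0.079,-0.014,0.08,0.103,1],[0.079,-0.014,0.1,0.103,1],[0.079,-0.014,0.12,0.103,1],[0.079,-0.014,0.14,0.103,1],[0.079,-0.014,0.156,0.103,1],[0.079,-0.014,0.156,0.103,1],[0.079,-0.014,0.156,0.103,0],[0.079,-0.014,0.156,0.103,0],[0.079,-0.014,0.156,0.103,0],[0.079,-0.014,0.156,0.103,0],[0.079,-0.014,0.156,0.103,0],[0.079,-0.014,0.156,0.103,0],[0.079,-0.014,0.156,0.103,0],[0.079,-0.014,0.156,0.103,0]],
  ],
  force=50,
)

```text
time_s: 4.2
position: [530.9, 153.7, 26.0]
ee_rot: [2.332, 2.104, 0.002]
contact_force: [0.1, 0.1, 5.2]
finger_gap: 26.7
grasp_force: 50.6
```

Call:
drive_tool(
  motion=[
    [[0,0,-0.02,0,0],[0,0,-0.06,0,0],[0,0,-0.1,0,0],[0,0,-0.13,0,0],[0,0,-0.13,0,0]],
  ],
)

```text
time_s: 4.82
position: [531.7, 153.8, 157.5]
ee_rot: [2.33, 2.102, 0.006]
contact_force: [0.1, 0.3, -0.8]
finger_gap: 26.6
grasp_force: 50.0
```

Run:
```python
from h import *
from rig import state
S=load('side0');T=load('top0')
w=lambda U,V:((U+.5)/1.5625-.5,(V+.5)/1.5625-.5)
for n,p,q in (('tl',(196,300),(352,517)),('tr',(274,303),(381,432)),('br',(262,436),(534,460)),('bl',(180,430),(520,550))):
    print(n,tri((T,w(*p)),(S,w(*q))),onz(S,w(*q),22).round(1))
d=shot('wrist','w2');s=state();print(s['time_s'],s['position'],s['finger_gap'],s['contact_force'])
cv2.imwrite('pics/w2b.png',cv2.resize(np.hstack([d['frame'],shot('side','s2')['frame']])[...,::-1],(800,300)))
```

```text
tl (array([588.1, 498.2,   6.5]), [3.8, 3.8]) [580.2 509.1  22. ]
tr (array([585.1, 344.4,  16.6]), [3.7, 3.7]) [579.9 349.5  22. ]
br (array([341.9, 351.6,  18.7]), [1.2, 1.2]) [343.2 354.6  22. ]
bl (array([348.9, 506. ,  16. ]), [3.3, 3.3]) [352.4 510.2  22. ]
4.875 [530.2971886  153.70105978 155.34956198] 26.726384884980472 [ 0.03275443 -0.79189407 -1.7146471 ]
```

View pics/w2b.png

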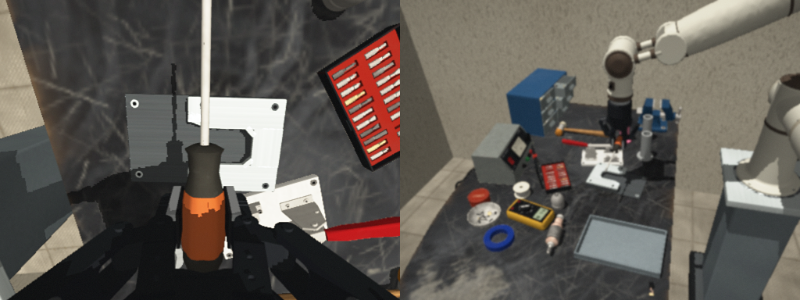

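The screwdriver is held level, with its blade toward the top of the wrist view. The tray is clear in the side view at (622,245).

Call:
drive_tool(
  motion=[
    [[0.267,-0.046,0,-1.648,0],[0.267,-0.046,0,-1.648,0],[0.267,-0.046,0,-1.648,0],[0.267,-0.046,0,-1.648,0],[0.267,-0.046,0,-1.648,0],[0.267,-0.046,0,-1.648,0],[0.267,-0.046,0,-1.648,0],[0.267,-0.046,0,-1.648,0],[0.267,-0.046,0,-1.648,0],[0.267,-0.046,0,-1.648,0],[0.267,-0.046,0.03,-1.648,0],[0.267,-0.046,0.06,-1.648,0],[0.267,-0.046,0.09,-1.648,0],[0.267,-0.046,0.11,-1.648,0],[0.267,-0.046,0.12,-1.648,0],[0.267,-0.046,0.12,-1.648,0]],
  ],
)

```text
time_s: 6.92
position: [511.6, 423.9, 34.8]
ee_rot: [-0.041, -3.14, 0.001]
contact_force: [-0.1, -0.7, -0.4]
finger_gap: 26.4
grasp_force: 49.9
```

Run:
```python
from h import *
from rig import state
d=shot('side','s3');s=state();print(s['time_s'],s['position'],s['ee_rot'],s['contact_force'])
w=shot('wrist','w3')
cv2.imwrite('pics/s3b.png',np.hstack([cv2.resize(d['frame'][250:370,210:370],(400,300)),cv2.resize(w['frame'],(400,300))])[...,::-1])
```

```text
6.975 [512.27389499 424.25746951  35.88855554] [4.12114005e-02 3.14055143e+00 7.21769869e-04] [ 0.0237483   0.3958748  -0.70197881]
```

View pics/s3b.png

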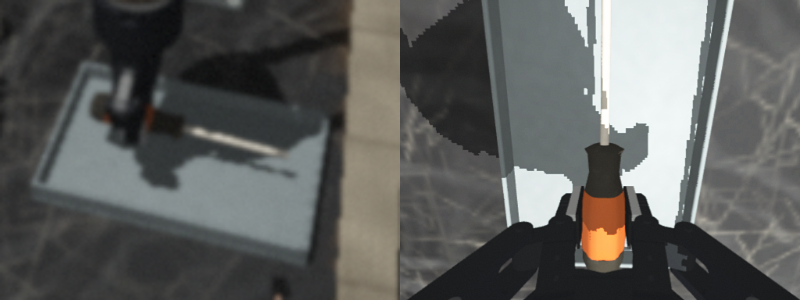

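The screwdriver is over the tray, aligned and centred between the walls in both views. I'll lower and release.

Call:
drive_tool(
  motion=[
    [[0,0,0.01,0,0],[0,0,0.018,0,0],[0,0,0.023,0,0],[0,0,0.027,0,0],[0,0,0.027,0,0],[0,0,0.027,0,0]],
  ],
)

```text
time_s: 7.78
position: [512.1, 424.1, 8.6]
ee_rot: [0.041, 3.141, 0.0]
contact_force: [0.7, 0.8, -0.5]
finger_gap: 26.3
grasp_force: 49.9
```

Call:
drive_tool(
  motion=[
    [[0,0,0.003,0,0],[0,0,0.003,0,0.2],[0,0,0.003,0,0.4],[0,0,0.003,0,0.45],[0,0,0.003,0,0.5],[0,0,0.003,0,0.5],[0,0,-0.03,0,1],[0,0,-0.08,0,1],[0,0,-0.13,0,1],[0,0,-0.17,0,1],[0,0,-0.2,0,1],[0,0,-0.2,0,1]],
  ],
)

```text
time_s: 9.28
position: [513.5, 424.9, 211.9]
ee_rot: [0.04, 3.136, 0.005]
contact_force: [0.1, 0.1, 0.3]
finger_gap: 85.5
grasp_force: 0.0
```

Run:
```python
from h import *
from rig import state
d=shot('side','s4');s=state();print(s['time_s'],s['position'],s['ee_rot'],s['contact_force'],s['finger_gap'])
w=shot('wrist','w4');t=shot('top','t4')
cv2.imwrite('pics/s4b.png',np.vstack([np.hstack([cv2.resize(d['frame'][250:370,210:370],(400,300)),cv2.resize(w['frame'],(400,300))]),np.hstack([cv2.resize(t['frame'][185:275,105:225],(400,300)),cv2.resize(d['frame'][140:215,265:365],(400,300))])])[...,::-1])
```

```text
9.325 [512.32531482 424.25999297 209.17870527] [4.05068921e-02 3.13946415e+00 1.75879797e-03] [-0.25570354  0.78104579 -1.32049337] 85.51465050883348
```

View pics/s4b.png

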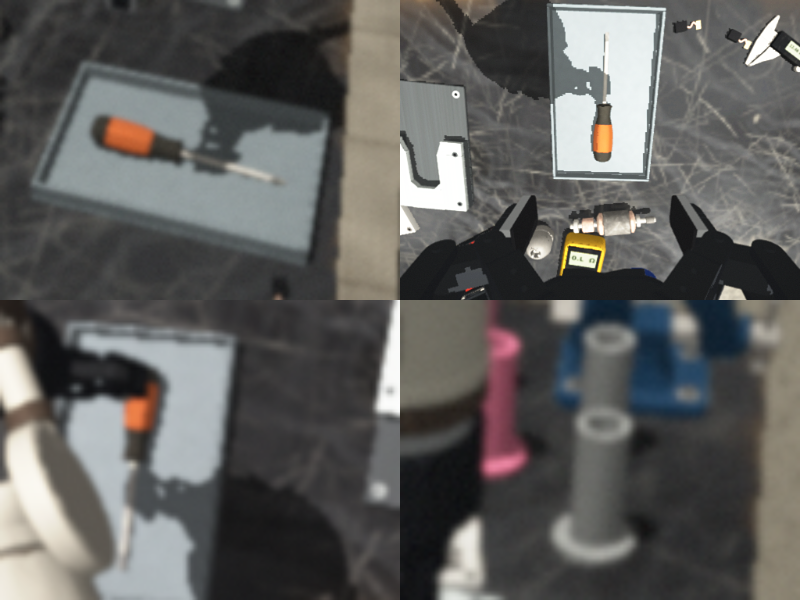

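The screwdriver lies flat in the tray, let go (side crop (180,150), wrist (603,95)), and the barrel and sleeve are unmoved. Next I'll look at the barrel from above.

Call:
drive_tool(
  motion=[
    [[0.046,-0.515,0,1.667,1],[0.046,-0.515,0,1.667,1],[0.046,-0.515,0,1.667,1],[0.046,-0.515,0,1.667,1],[0.046,-0.515,0,1.667,1],[0.046,-0.515,0,1.667,1],[0.046,-0.515,0,1.667,1],[0.046,-0.515,0,1.667,1],[0.046,-0.515,0,1.667,1],[0.046,-0.515,0,1.667,1],[0.046,-0.515,0,1.667,1],[0.046,-0.515,0,1.667,1],[0.046,-0.515,0,1.667,1]],
  ],
  force=50,
)

```text
time_s: 11.05
position: [452.7, -88.8, 208.2]
ee_rot: [-2.35, -2.084, 0.0]
contact_force: [-0.0, 0.4, 0.2]
finger_gap: 85.2
grasp_force: 0.0
```

Run:
```python
from h import *
from rig import state
s=state();w=shot('wrist','w5');print(s['time_s'],s['position'],s['ee_rot'],2*np.degrees(np.arctan2(s['ee_rot'][1],s['ee_rot'][0])))
cv2.imwrite('pics/w5b.png',cv2.resize(w['frame'],(800,600))[...,::-1])
print(proj(w,[[452,-27,8],[452,-27,112],[572,146.6,27]])*1.5625)
```

```text
11.05 [452.65595442 -88.8005745  208.18675425] [-2.35018537e+00 -2.08437998e+00  5.23281311e-05] -276.8603464709772
[[ 396.38412968  180.35654139]
 [ 392.05916749  191.9192977 ]
 [ 569.57840526 -161.20155398]]
```

View pics/w5b.png

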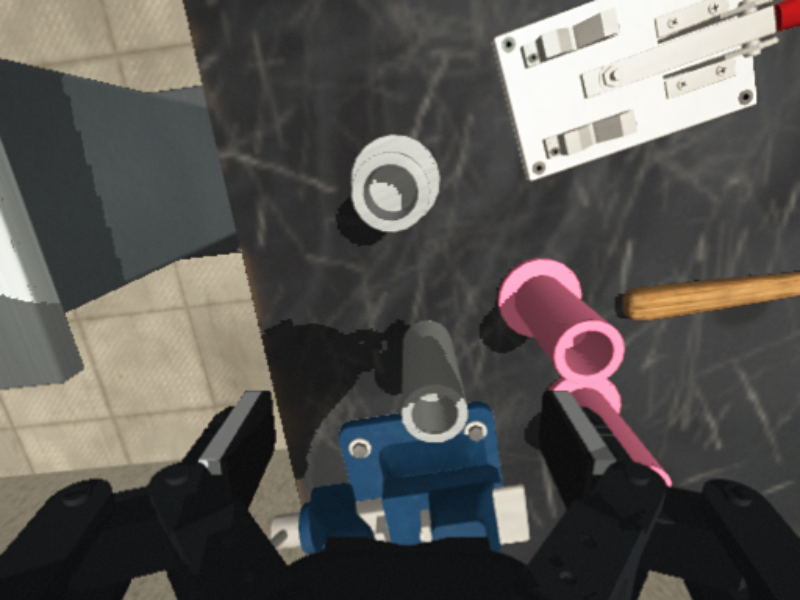

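The barrel rim centre is at (390,192) and the flange centre at (397,177), matching the predicted (392,192) and (396,180). The space for the fingers is clear. I'll grasp it.

Call:
drive_tool(
  motion=[
    [[0.062,-0.009,0.0,0,1],[0.062,-0.009,0.0,0,1],[0.062,-0.009,0.04,0,1],[0.062,-0.009,0.08,0,1],[0.062,-0.009,0.11,0,1],[0.062,-0.009,0.13,0,1],[0.062,-0.009,0.148,0,1],[0.062,-0.009,0.148,0,1],[0.062,-0.009,0.148,0,0.6],[0.062,-0.009,0.148,0,0.5],[0.062,-0.009,0.148,0,0.3],[0.062,-0.009,0.148,0,0],[0.062,-0.009,0.148,0,0],[0.062,-0.009,0.148,0,0],[0.062,-0.009,0.148,0,0],[0.062,-0.009,0.148,0,0]],
  ],
  force=60,
)

```text
time_s: 13.1
position: [451.7, -27.2, 61.3]
ee_rot: [2.352, 2.081, 0.001]
contact_force: [-1.5, 0.1, 4.6]
finger_gap: 39.0
grasp_force: 59.9
```

Call:
drive_tool(
  motion=[
    [[0,0,-0.02,0,0],[0,0,-0.05,0,0],[0,0,-0.08,0,0],[0.04,-0.001,-0.08,0,0],[0.09,-0.002,-0.08,0,0],[0.14,-0.003,-0.08,0,0],[0.17,-0.004,-0.08,0,0],[0.187,-0.004,-0.08,0,0],[0.187,-0.004,-0.08,0,0],[0.187,-0.004,-0.08,0,0],[0.187,-0.004,-0.08,0,0]],
  ],
)

```text
time_s: 14.48
position: [470.0, 158.1, 140.2]
ee_rot: [2.354, 2.08, -0.0]
contact_force: [-0.3, -0.4, -4.8]
finger_gap: 38.5
grasp_force: 61.6
```

Run:
```python
from h import *
from rig import state
s=state();w=shot('wrist','w6');d=shot('side','s6');print(s['time_s'],s['position'],2*np.degrees(np.arctan2(s['ee_rot'][1],s['ee_rot'][0])),s['contact_force'],s['finger_gap'])
cv2.imwrite('pics/w6b.png',np.hstack([cv2.resize(w['frame'],(533,400))[:,:],cv2.resize(d['frame'][180:270,230:320],(267,267)).repeat(1,0) if 0 else cv2.copyMakeBorder(cv2.resize(d['frame'][180:280,230:320],(267,297)),0,103,0,0,0)])[...,::-1])
```

```text
14.475 [470.03438498 158.12272072 140.24372081] 82.92723237184073 [-0.31734827 -0.42567077 -4.75268088] 38.4709218167504
```

View pics/w6b.png

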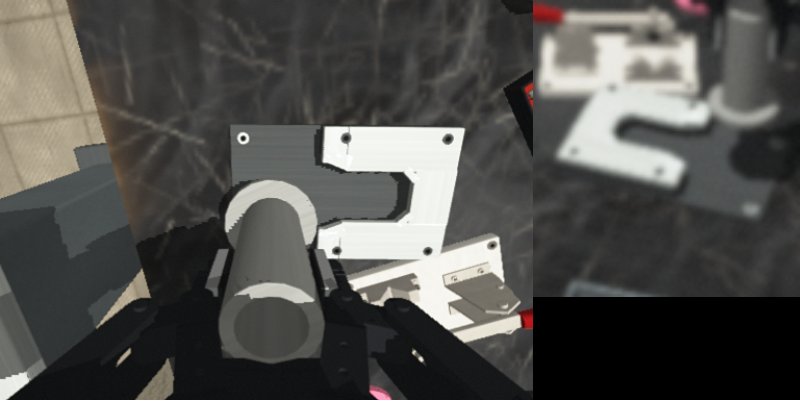

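The barrel is held upright over the apron. The wrist view shows the slot at (375,196), the flange at (271,222) and the barrel rim at (270,328).

Run:
```python
from h import *
W=load('w6');f=W['frame'];w=lambda U,V:((U+.5)/1.0417-.5,(V+.5)/1.0417-.5)
P={n:onz(W,w(*p),27) for n,p in (('nl',(323,126)),('fl',(465,128)),('fr',(441,260)),('nr',(317,258)))}
for n in P: print(n,P[n].round(1))
print('c',np.mean(list(P.values()),0).round(1))
ax=np.array([np.cos(-.124),np.sin(-.124)]);ay=np.array([-ax[1],ax[0]])
for n,p in (('e1',(350,172)),('e2',(400,171)),('r1',(345,222)),('r2',(398,220)),('end',(413,193))):
    X=onz(W,w(*p),27)[:2]; r=X-[571.4,146.6]; print(n,X.round(1),(r@ax).round(1),(r@ay).round(1))
# flange/rim circle fits from edges: threshold light ring
print('flange',onz(W,w(271,224),87).round(1),[onz(W,w(*p),87).round(1).tolist() for p in ((224,222),(317,222))],'rim',onz(W,w(271,327),189).round(1),[onz(W,w(*p),189).round(1).tolist() for p in ((219,328),(324,328))])
```

```text
nl [518.5 214.1  27. ]
fl [633.  198.6  27. ]
fr [619.3  79.3  27. ]
nr [504.5  95.7  27. ]
c [568.8 146.9  27. ]
e1 [538.5 173.5] -36.0 22.6
e2 [580.6 169.2] 6.3 23.5
r1 [532.  128.5] -36.8 -22.9
r2 [579.1 124.6] 10.3 -20.9
end [591.9 148.2] 20.1 4.1
flange [469.3 158.8  87. ] [[437.7, 164.2, 87.0], [500.6, 156.4, 87.0]] rim [469.4 159.3 189. ] [[450.3, 161.2, 189.0], [488.8, 156.4, 189.0]]
```

Call:
drive_tool(
  motion=[
    [[0,0,0.03,0,0],[0,0,0.05,0,0],[0,0,0.06,0,0],[0,0,0.067,0,0],[0,0,0.071,0,0],[0,0,0.071,0,0],[0,0,0.071,0,0]],
  ],
)

```text
time_s: 15.45
position: [470.5, 159.1, 69.9]
ee_rot: [2.352, 2.082, 0.001]
contact_force: [0.3, -0.2, -3.9]
finger_gap: 39.0
grasp_force: 61.6
```

Call:
drive_tool(
  motion=[
    [[0,0.01,0,0,0],[0,0.02,0,0,0],[0,0.03,0,0,0],[0,0.04,0,0,0],[0,0.05,0,0,0],[0,0.06,0,0,0],[0,0.07,0,0,0],[0,0.08,0,0,0],[0,0.085,0,0,0],[0,0.085,0,0,0]],
  ],
)

```text
time_s: 16.7
position: [554.6, 148.7, 69.3]
ee_rot: [-2.353, -2.082, -0.0]
contact_force: [-1.0, 0.9, -4.5]
finger_gap: 38.6
grasp_force: 61.6
```

Call:
drive_tool(
  motion=[
    [[0,0.005,0,0,0],[0,0.01,0,0,0],[0,0.013,0,0,0],[0,0.015,0,0,0],[0,0.016,0,0,0],[0,0.016,0,0,0]],
  ],
)

```text
time_s: 17.45
position: [570.2, 146.8, 69.3]
ee_rot: [-2.353, -2.082, 0.0]
contact_force: [-0.6, -0.3, -4.8]
finger_gap: 38.6
grasp_force: 61.6
```

Call:
drive_tool(
  motion=[
    [[0,0.001,0,0,0],[0,0.0015,0,0,0],[0,0.002,0,0,0],[0,0.002,0,0,0]],
  ],
)

```text
time_s: 17.95
position: [572.3, 146.5, 69.3]
ee_rot: [2.353, 2.082, 0.0]
contact_force: [-0.1, 0.2, -3.9]
finger_gap: 38.9
grasp_force: 61.6
```

Call:
drive_tool(
  motion=[
    [[0,0.001,0,0,0],[0,0.0015,0,0,0],[0,0.002,0,0,0],[0,0.002,0,0,0]],
  ],
)

```text
time_s: 18.45
position: [572.8, 146.5, 69.0]
ee_rot: [-2.351, -2.08, 0.004]
contact_force: [-5.7, 0.7, 0.5]
finger_gap: 38.7
grasp_force: 61.9
```

Contact with the slot end is felt at −5.7 N. I'll lower onto the base, release and retreat.

Call:
drive_tool(
  motion=[
    [[0,-0.0005,0.001,0,0],[0,-0.0005,0.002,0,0],[0,-0.0005,0.003,0,0],[0,-0.0005,0.003,0,0],[0,-0.0005,0.003,0,0]],
  ],
)

```text
time_s: 19.08
position: [572.8, 146.6, 67.5]
ee_rot: [-2.351, -2.081, 0.003]
contact_force: [-9.8, 0.4, 9.0]
finger_gap: 38.7
grasp_force: 62.8
```

Call:
drive_tool(
  motion=[
    [[0,0,0,0,0.5],[0,0,0,0,0.7],[0,0,0,0,0.9],[0,0,0,0,1],[0,0,0,0,1],[0,0,-0.03,0,1],[0,0,-0.07,0,1],[0,0,-0.11,0,1],[0,0,-0.14,0,1],[0,0,-0.14,0,1],[-0.06,0,-0.14,0,1],[-0.12,0,-0.14,0,1],[-0.14,0,-0.14,0,1],[-0.14,0,-0.14,0,1]],
  ],
)

```text
time_s: 20.82
position: [556.2, 6.8, 205.2]
ee_rot: [-2.354, -2.078, 0.001]
contact_force: [-0.5, 0.4, 0.1]
finger_gap: 85.4
grasp_force: 0.0
```

Run:
```python
from h import *
from rig import state
s=state();w=shot('wrist','w7');d=shot('side','s7');print(s['time_s'],s['position'],s['contact_force'],s['finger_gap'])
print(proj(w,[[571.4,146.6,116],[571.4,146.6,27]])*1.0417)
cv2.imwrite('pics/w7b.png',np.hstack([cv2.resize(w['frame'],(533,400)),cv2.copyMakeBorder(cv2.resize(d['frame'][180:280,230:320],(267,297)),0,103,0,0,0)])[...,::-1])
```

```text
20.825 [556.17317404   6.77863559 205.16425661] [-0.53975848  0.39731376  0.13505972] 85.43400419050316
[[269.0825201    5.05685861]
 [269.8102225   33.73839671]]
```

View pics/w7b.png

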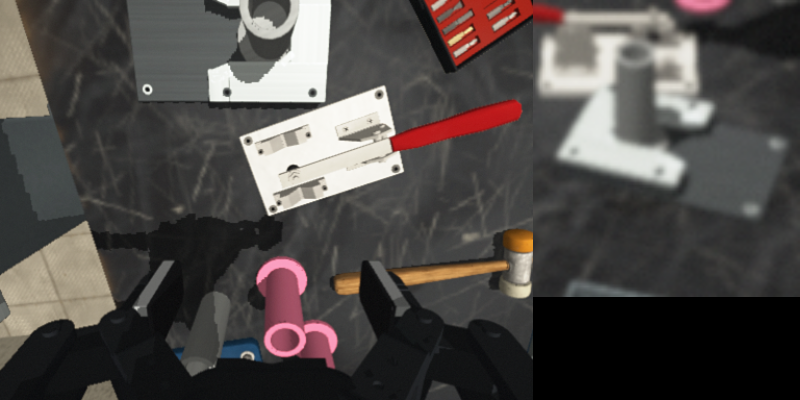

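The barrel stands upright against the slot end, with its rim centre at about (268,9) against (269,5) predicted for fully home. The gripper is clear of everything.

```bash
python3 -c "
from rig import finish_job
print(finish_job())"
```

```text
the job is handed in; nothing more can be done
None
```

I handed the job in at about 21 s: the screwdriver lies flat in the tray, and the flanged barrel stands upright and fully home in the slot. The plain sleeve and the other things were not touched; no verdict was returned at hand-in.

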